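# Tension and lock a bench leather splitter

### The job

The leather splitter on the bench has gone slack: wind its tension wheel clockwise (seen from above) by the upright handle until, after the slack is taken up, the turning resistance has risen to a firm feel, a slow pull of about 9 N at the handle, without overstraining it. Let go of the wheel, then swing the lock lever clockwise until it is home against its stop, and let go. Do not disturb the mallet, bottle and awl lying about.

Things in the scene. Friction and masses are not known exactly. Their poses are not given: they have to be found in the camera images.
- splitter: grey cast bench machine fixed to the bench: base plate 200 x 320 x 22 mm, two cheeks, a steel roller and a bridge (100 mm in x, 320 in y, top 150 mm above the bench). Origin: centre of its underside; x points away from its front, y along the roller, z up. The wheel's vertical axis stands at y = +75 mm, the lock lever's at y = -105 mm, both at x = 0.
- wheel: the tension wheel: dark steel handwheel, 120 mm across at the rim's centre line, rim 12 mm thick, three spokes, lying level over a drum on the bridge. Origin on its vertical axis, 195 mm above the bench; z up, the handle lies along its own -x. It winds clockwise seen from above (negative about z), a bit less than one turn in all. It stays where it is left when let go.
- wheel_hub (a point): centre of the wheel, on its axis 200 mm above the bench. Feel at the handle, pulled slowly: slack, an even drag of about 4.4 N. At a point that differs each time, 1 to 3.6 rad of winding from the start, a hidden spring takes hold: the force steps up by about 0.7 N, then rises about 15 N per rad. Right: 7.5 to 10 N. Under 6.3 N is slack, over 12 N overstrained. At rest the drag can hide.
- wheel_handle (a point): the grip point of the wheel's upright black handle, on the handle's axis 60 mm from the wheel's axis, 239 mm above the bench. The handle is a round freely spinning sleeve, 22 mm across, from 211 to 259 mm above the bench, so the gripper need not turn with it.
- lock_lever (a joint): angle of the lock lever about its vertical axis, rad: 0 = fully open, pointing to the splitter's -y; it grows as the lever swings clockwise seen from above towards the splitter's front (-x) and meets its stop (home, locked) at 1.4. Starts at 0 to 0.3. Friction about 2 N at the knob.
- lever_knob (a point): the grip point of the lock lever's upright black knob, on the knob's axis 75 mm from the lever's axis, 202 mm above the bench. The knob is round, 16 to 21 mm across, from 178 to 216 mm above the bench; it is rigid on the lever, whose bar (14 mm wide, 8 mm thick) lies 167 to 175 mm above the bench.
- maul: bystander: a wooden mallet standing on its head, 72 mm across, 195 mm tall; origin at the centre of its underside
- dye: bystander: a brown bottle, 52 mm across, 120 mm tall; origin at the centre of its underside
- awl: bystander: an awl lying flat, 150 mm long with a dark wooden handle; origin midway along it, at the bench

How it is judged:
On the way, in this order (a step that is already met when the one before it is completed fails the run):
1. the wheel is wound to a firm tension and let go (contact force between wheel and splitter above 3.6 N and contact force between the fingers and wheel below 0.1 N and angular speed of wheel below 0.1 rad/s), for 0.3 s.
2. the lock lever is swung home (value of joint lock_lever above 1.25 rad), for 0.2 s.
At the end, for the whole second after the job is handed in: the wheel holds the spring at a firm tension (its hidden dog bears on the spring with 3.6 to 16 N, that is, the last slow winding took about 6.3 to 12 N at the handle), it is at rest, and the lock lever stands within 0.15 rad of its stop (contact force between wheel and splitter between 3.6 and 16 N and value of joint lock_lever above 1.25 rad and angular speed of wheel below 0.1 rad/s); the robot touches nothing.
It fails at once if the spring is overstrained (more than about 12 N at the handle) (contact force between wheel and splitter above 16 N).
It fails at once if the mallet, bottle or awl is moved more than 30 mm (distance of any of maul, dye, awl from where it was at the start of the episode above 0.03 m).
It also fails if it takes over 72 s, if anything falls off the work surface, if the arm or the gripper's body presses on something with over 40 N, if the wrist force passes 120 N, or if a joint passes its speed limit or range.

### The arm

A 6-joint arm with a two-finger parallel gripper is mounted at the origin on the work surface. World frame = base frame: x ahead of the robot, y to its left, z up, the work surface at z = 0. Lengths are in m, angles in rad, forces in N, time in s.
With the tool pointing down it reaches from about 0.375 to 0.975 m from the base axis. Payload 3.8 kg.
Tool frame: the origin (TCP) lies at the very end of the fingers, on their centre line; the grasp point (between the pads) lies 19 mm behind it; z points along the fingers, y is the direction in which the jaws open and shut (so a half turn about z gives the same grasp; the last joint's range is limited). The gripper opens to 85 mm and grips with 20 to 120 N. Pads are 22 mm wide; open, the fingers measure 114 mm over their backs; the gripper's body (76 mm by 85 mm) begins 54 mm behind the grasp point. The pads swing forward as they close: fully open they stand 13 mm farther back than shut.
Start: joints at [1.274, 0.264, 1.604, -0, 1.274, -0.037], TCP at [0.173, 0.652, 0.231] pointing down, gripper open.
Joint ranges: [-2.63, 2.63], [-0.94, 2.18], [0.31, 2.57], [-1.31, 4.45], [0, 2.66], [-2.55, 2.55]. Speed limits (rad/s): [2.57, 2.57, 3.14, 3.14, 3.14, 3.14].

### API

Orientations are given as a rotation vector (axis times angle).
In Python, from workcell import status, read_camera, camera_info, order gives the robot as it stands.
- The arm moves only by the tool move_arm, never from a script. Its argument "deltas" is a list of rows, each a list of 3 entries, a list of its own where there are three numbers: the turn, a rotation vector about the world's x, y, z as a fraction of full scale, then the shift along the world's x, y, z as a fraction of full scale, then the closure, from -1 (fully open) to 1 (shut), so that 0 is half open. A call has 1 to 20 rows; each row is the pose to reach, as a shift and turn from the pose commanded when the call began; what a row does not reach only later rows make up. Full scale, the value 1, is 0.1 m for a shift and pi/2 rad for a turn. A row lasts 1/8 s, in which the tool goes at most 62.5 mm and 10.7 degrees, less where a joint would pass 70% of its speed; a pose out of reach is approached as far as the arm can. A call with a number of a shift or a turn outside -1 to 1 is refused whole. A call with a gripper value outside its range is refused whole. The fingers move at their own pace and stop on an object; "grip_force" is the grip in N (left out, the last holds). Time passes only in rows, so rows that repeat a pose let the fingers close. It gives the time, the measured TCP pose, the force and the opening at its end, in the units of the state.
- status.read_state(): the state, without advancing time (a new reading comes with each control period).
- read_camera(name): name is "scene" or "top" or "wrist"; returns (picture, depth): 480x640x3 uint8, red, green, blue; 480x640 float32, m along the optical axis (not along the pixel's ray), 0 where there is no reading.
- camera_info(name): a dict with "K" (3x3 intrinsics, pixels), "D" ([k1, k2, p1, p2, k3] as OpenCV has them; the pictures are not rectified), "R" (3x3) and "t" (3): a world point X has camera coordinates R X + t. Camera axes: x right, y down, z forward; pixel columns grow to the right and rows downward; lengths in m; the calibration is good to about 2 mm. A picture is of the moment at which its call begins: read the wrist's pose just before it. camera_info takes no time and is no camera call; for the wrist camera it gives the pose at the moment of the call.
- order.finish_job(): hands the job in, once; it reports no verdict.
The state is a dict: "time": time; "q": joint angles; "joint_vel": joint speeds; "joint_torque": joint torques, N m; "tool_pos": TCP position; "tcp_rot": TCP orientation; "wrist_force": force on the tool from outside, world axes, zero at the start; "torque": the same for the moment, N m; "width": opening from 0.0 (shut) to 1.0 (fully open).
Only numpy, scipy, OpenCV 4.12 (cv2) and the standard library are available. Lean on these libraries where they do the work, as an engineer would, in place of code of your own. Each camera call takes 0.05 s, during which the arm holds its last target. There are 200 camera calls.

## Working session

There is one attempt and no reset: what is moved stays moved. The work goes in short steps, Python scripts to look and compute and a tool call to move; the robot and the scene stay as the last step left them, time stands still between calls to the robot, and variables do not carry over. Pictures are saved under pics/ and viewed, about 8 in all and at most 12, crops included, and the job is handed in when it is done.

Besides the shell and the picture viewer there is one more tool, called as name([rows], argument=value, ...), one row to a line, values as JSON. move_arm: Moves the arm, as the interface text tells. Its arguments: {"type":"object","properties":{"deltas":{"type":"array","items":{"type":"array"}},"grip_force":{"type":"number"}},"required":["deltas"]}

```bash
mkdir -p pics
python3 - <<'E'
from workcell import status, read_camera, camera_info
import cv2,numpy as np
s=status.read_state();print(s)
for n in("top","scene"):
    p,d=read_camera(n);np.savez(f"{n}0.npz",p=p,d=d);cv2.imwrite(f"pics/{n}0.png",p[:,:,::-1])
    i=camera_info(n);print(n,i)
E
```

```text
{'time': 0.0, 'q': array([ 1.27409237e+00,  2.64736241e-01,  1.60539208e+00,  2.00479123e-05,
        1.27369980e+00, -3.68913118e-02]), 'joint_vel': array([ 0.00018592, -0.00057864,  0.00139171, -0.00010303, -0.00041785,
       -0.00170761]), 'joint_torque': array([-4.80349954e-04, -5.15138376e+01, -3.67297375e+01,  2.32328409e-05,
        1.31181080e-02,  2.08465360e-05]), 'tool_pos': array([0.17318046, 0.65164076, 0.22996366]), 'tcp_rot': array([-0.40692426, -3.11473186,  0.0034573 ]), 'wrist_force': array([-0.09704868, -0.3865457 ,  0.40588991]), 'torque': array([-0.01580959, -0.0117201 , -0.0148543 ]), 'width': 0.9975681783060867}
top {'K': array([[467.79328494,   0.        , 316.58976414],
       [  0.        , 467.79328494, 233.18499747],
       [  0.        ,   0.        ,   1.        ]]), 'D': array([-0.02617403,  0.        ,  0.        ,  0.        ,  0.        ]), 'R': array([[-0.12002497, -0.99276227, -0.00413381],
       [-0.97029601,  0.11818775, -0.21108603],
       [ 0.21004681, -0.02132457, -0.97745875]]), 't': array([0.05062927, 0.56080087, 1.16736406])}
scene {'K': array([[505.85597206,   0.        , 323.12596513],
       [  0.        , 505.85597206, 247.61145419],
       [  0.        ,   0.        ,   1.        ]]), 'D': array([-0.10035875,  0.        ,  0.        ,  0.        ,  0.        ]), 'R': array([[-0.39369811,  0.91921497, -0.00675504],
       [ 0.54144755,  0.22595   , -0.80980315],
       [-0.74285688, -0.32247547, -0.58666278]]), 't': array([ 0.22618067, -0.15761498,  1.59270059])}
```

View pics/top0.png

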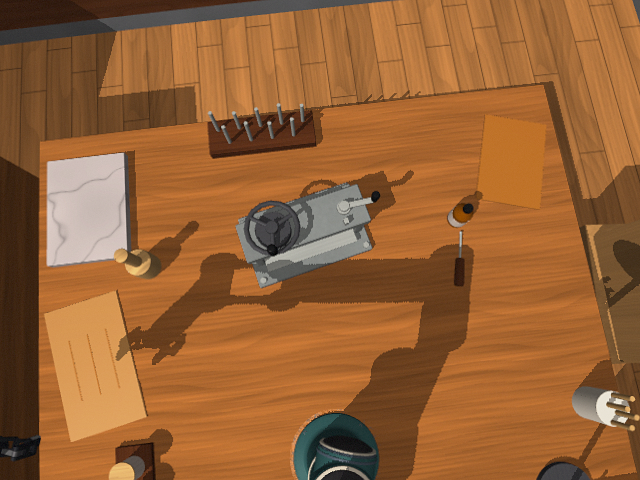

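View pics/scene0.png

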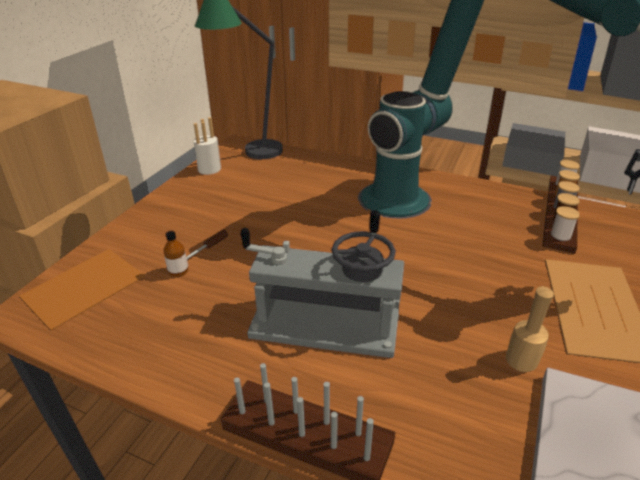

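The top view shows the wheel at about (272,228) with its handle at (272,250). The lever axis is at about (345,207) and its knob at (375,197). The mallet is at (135,262), the bottle at (461,215) and the awl at (460,260).

```bash
cat > h.py <<'E'
import numpy as np,cv2
def cloud(p,d,i):
    v,u=np.mgrid[0:480,0:640]
    uv=np.stack([u,v],-1).reshape(-1,1,2).astype(np.float64)
    n=cv2.undistortPoints(uv,i["K"],i["D"]).reshape(480,640,2)
    c=np.dstack([n*d[...,None],d])
    return (c-i["t"])@i["R"]
def ray(u,v,z,i):
    n=cv2.undistortPoints(np.array([[[u,v]]],float),i["K"],i["D"]).ravel()
    D=i["R"].T@[n[0],n[1],1]; C=-i["R"].T@i["t"]
    return C+D*(z-C[2])/D[2]
E
python3 - <<'E'
from h import *
from workcell import camera_info
for n in("top","scene"):
    f=np.load(n+"0.npz");p,d=f["p"],f["d"];i=camera_info(n);X=cloud(p,d,i)
    X[d==0]=9
    box=(abs(X[...,0]-.6)<.3)&(abs(X[...,1]-.05)<.3)
    dark=p.max(-1)<75
    h=box&(X[...,2]>.22)&(X[...,2]<.27)
    print(n,"handle",h.sum(),X[h].mean(0),X[h].min(0),X[h].max(0))
    t=h&(X[...,2]>.253); print(" handle top",t.sum(),X[t].mean(0))
    w=box&(X[...,2]>.19)&(X[...,2]<.212)
    a=X[w]; hc=X[h].mean(0); a=a[np.hypot(*(a-hc)[:,:2].T)<.15]
    print(" rimpts",len(a),a.min(0),a.max(0),"minrect",cv2.minEnclosingCircle(a[:,:2].astype(np.float32)))
    k=box&(X[...,2]>.178)&(X[...,2]<.225)&(np.hypot(X[...,0]-hc[0],X[...,1]-hc[1])>.15)
    print(" knob",k.sum(),X[k].mean(0),X[k].min(0),X[k].max(0)); t=k&(X[...,2]>.208);print(" knobtop",t.sum(),X[t].mean(0))
    b=box&(X[...,2]>.14)&(X[...,2]<.156); r=cv2.minAreaRect(X[b][:,:2].astype(np.float32));print(" bridge",b.sum(),r)
i=camera_info("top")
print("lever axis guess",ray(345,207,.175,i),"mallet",ray(143,265,.06,i), "hub",ray(272,228,.2,i))
E
```

```text
top handle 100 [0.49645345 0.0886605  0.25245724] [0.48751058 0.07859786 0.22173382] [0.50906445 0.09900468 0.26154307]
 handle top 73 [0.49820028 0.08949181 0.2571268 ]
 rimpts 1076 [0.49466128 0.02346783 0.19231728] [0.62342819 0.15301044 0.21199524] minrect ((0.5585861802101135, 0.08797771483659744), 0.06605641543865204)
 knob 98 [ 0.60142255 -0.14348366  0.2002743 ] [ 0.58772419 -0.16964662  0.17813168] [ 0.61329437 -0.07622433  0.21786876]
 knobtop 50 [ 0.60454269 -0.16150811  0.2129991 ]
 bridge 3283 ((0.7263087034225464, 0.0479009747505188), (0.41183021664619446, 0.3202102780342102), 12.204549789428711)
scene handle 185 [0.50818507 0.08954678 0.24230191] [0.49559494 0.07779276 0.22044557] [0.51499937 0.09855001 0.25923941]
 handle top 48 [0.5051736  0.08810208 0.25620723]
 rimpts 1229 [0.50009859 0.02069056 0.19094443] [0.629148   0.14914598 0.21143268] minrect ((0.562759280204773, 0.08633715659379959), 0.06678009033203125)
 knob 153 [ 0.61269234 -0.15730904  0.19931236] [ 0.59510898 -0.17327783  0.17801893] [ 0.62019784 -0.07951632  0.21677317]
 knobtop 50 [ 0.61189288 -0.1627168   0.21289113]
 bridge 3433 ((0.7236266732215881, 0.04112502932548523), (0.41324999928474426, 0.3171628713607788), 11.184814453125)
lever axis guess [ 0.59370189 -0.09021712  0.175     ] mallet [0.53337584 0.44075744 0.06      ] hub [0.55749817 0.08716775 0.2       ]
```

```bash
python3 -c "
import cv2
p=cv2.imread('pics/top0.png')[170:300,225:405];cv2.imwrite('pics/top0c.png',cv2.resize(p,None,fx=4,fy=4,interpolation=cv2.INTER_CUBIC))"
```

```text
(no output)
```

View pics/top0c.png

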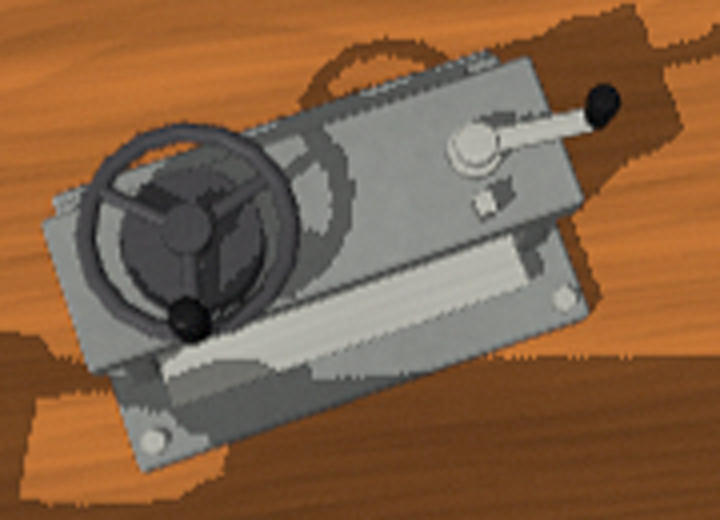

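Wheel hub is at about (0.561, 0.087) and its handle at about (0.5015, 0.089). The lever axis is at about (0.595, -0.090) and its knob at about (0.608, -0.162), nearly open. I'll travel high to above the handle.

move_arm([
  [[0,0,0],[0.2,-0.35,0.4],-1],
  [[0,0,0],[0.4,-0.7,0.8],-1],
  [[0,0,0],[0.55,-0.94,0.8],-1],
])

```text
time: 0.48
tool_pos: [0.2298, 0.5589, 0.3158]
tcp_rot: [0.407, 3.113, 0.011]
wrist_force: [0.5, -0.7, 0.2]
width: 0.998
```

move_arm([
  [[0,0,0],[0.27,-0.47,0],-1],
  [[0,0,0],[0.55,-0.94,0],-1],
])

```text
time: 0.72
tool_pos: [0.2837, 0.4629, 0.3108]
tcp_rot: [-0.405, -3.115, 0.001]
wrist_force: [0.8, 0.3, 0.1]
width: 0.999
```

move_arm([
  [[0,0,0],[0.27,-0.47,0],-1],
  [[0,0,0],[0.55,-0.94,0],-1],
])

```text
time: 0.98
tool_pos: [0.3387, 0.3686, 0.3108]
tcp_rot: [-0.406, -3.115, 0.001]
wrist_force: [0.6, 1.0, 0.7]
width: 0.997
```

move_arm([
  [[0,0,0],[0.27,-0.47,0],-1],
  [[0,0,0],[0.55,-0.94,0],-1],
])

```text
time: 1.23
tool_pos: [0.3937, 0.2746, 0.3109]
tcp_rot: [-0.406, -3.115, 0.0]
wrist_force: [0.9, 0.1, -0.8]
width: 1.001
```

move_arm([
  [[0,0,0],[0.27,-0.47,0],-1],
  [[0,0,0],[0.55,-0.94,0],-1],
])

```text
time: 1.48
tool_pos: [0.4487, 0.1807, 0.311]
tcp_rot: [-0.407, -3.115, 0.0]
wrist_force: [0.1, 0.6, -0.4]
width: 0.999
```

move_arm([
  [[0,0,0],[0.2,-0.4,0],-1],
  [[0,0,0],[0.4,-0.8,0],-1],
  [[0,0,0],[0.4,-0.8,0],-1],
  [[0,0,0],[0.4,-0.8,0],-1],
])

```text
time: 1.98
tool_pos: [0.488, 0.1025, 0.3108]
tcp_rot: [-0.408, -3.114, -0.0]
wrist_force: [1.3, 0.4, 0.6]
width: 0.995
```

Run:
```python
from h import *
from workcell import camera_info,read_camera,status
i=camera_info("wrist");p,d=read_camera("wrist");cv2.imwrite("pics/w1.png",p[:,:,::-1])
X=cloud(p,d,i);X[d==0]=9
hub=np.array([.5606,.0872]);r=np.hypot(X[...,0]-.5015,X[...,1]-.089)
m=(r<.03)&(X[...,2]>.225)&(X[...,2]<.27);a=X[m];print(len(a),a.min(0),a.max(0),a.mean(0))
t=m&(X[...,2]>.25);print(t.sum(),X[t].mean(0),cv2.minEnclosingCircle(X[t][:,:2].astype(np.float32)))
m=(np.hypot(*(X[...,:2]-hub).transpose(2,0,1))<.1)&(abs(X[...,2]-.2)<.012);print("rim",m.sum(),cv2.minEnclosingCircle(X[m][:,:2].astype(np.float32)))
```

```text
1956 [0.4887679  0.07592791 0.225093  ] [0.5113254  0.09838016 0.26043829] [0.49668127 0.08865195 0.25134723]
1351 [0.49857982 0.08795004 0.25693001] ((0.5003229379653931, 0.08715222030878067), 0.011325323022902012)
rim 11950 ((0.5595822930335999, 0.08557776361703873), 0.06591160595417023)
```

View pics/w1.png

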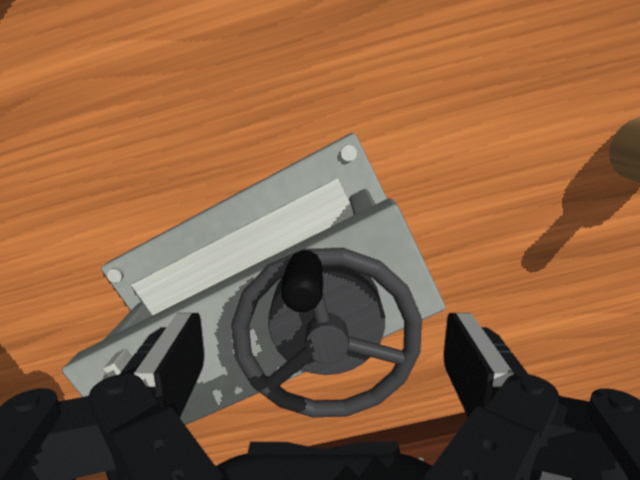

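The wrist picture shows the handle at (303,280) between the open jaws. It measures (0.5003, 0.0872), with the hub at (0.5596, 0.0856). Next I lower and grip.

move_arm([
  [[0,0,0],[0.06,-0.08,-0.3],-1],
  [[0,0,0],[0.12,-0.15,-0.6],-1],
  [[0,0,0],[0.12,-0.15,-0.9],-1],
  [[0,0,0],[0.12,-0.15,-0.9],-1],
  [[0,0,0],[0.12,-0.15,-0.9],1],
  [[0,0,0],[0.12,-0.15,-0.9],1],
  [[0,0,0],[0.12,-0.15,-0.9],1],
  [[0,0,0],[0.12,-0.15,-0.9],1],
  [[0,0,0],[0.12,-0.15,-0.9],1],
  [[0,0,0],[0.12,-0.15,-0.9],1],
], grip_force=60)

```text
time: 3.28
tool_pos: [0.5009, 0.0873, 0.2225]
tcp_rot: [0.407, 3.114, 0.001]
wrist_force: [-2.7, 0.4, 5.9]
width: 0.242
```

Run:
```python
import numpy as np
# winding table from handle angle 178.5deg, steps 0.1 rad
hub=np.array([.5596,.0856]);a0=np.arctan2(.0872-.0856,.5003-.5596)
for k in range(0,40):
    print(round(k*.1,1),np.round((.06*(np.array([np.cos(a0-k*.1),np.sin(a0-k*.1)])-[np.cos(a0),np.sin(a0)]))*10,3))
```

```text
0.0 [0. 0.]
0.1 [0.005 0.06 ]
0.2 [0.015 0.119]
0.3 [0.032 0.177]
0.4 [0.054 0.232]
0.5 [0.081 0.286]
0.6 [0.114 0.336]
0.7 [0.151 0.383]
0.8 [0.194 0.425]
0.9 [0.24  0.464]
1.0 [0.289 0.497]
1.1 [0.342 0.526]
1.2 [0.398 0.549]
1.3 [0.455 0.566]
1.4 [0.514 0.578]
1.5 [0.573 0.583]
1.6 [0.633 0.583]
1.7 [0.693 0.577]
1.8 [0.752 0.564]
1.9 [0.809 0.546]
2.0 [0.864 0.522]
2.1 [0.917 0.493]
2.2 [0.966 0.459]
2.3 [1.011 0.42 ]
2.4 [1.053 0.377]
2.5 [1.09 0.33]
2.6 [1.122 0.279]
2.7 [1.149 0.226]
2.8 [1.17  0.169]
2.9 [1.186 0.112]
3.0 [1.196 0.052]
3.1 [ 1.2   -0.007]
3.2 [ 1.198 -0.067]
3.3 [ 1.19  -0.127]
3.4 [ 1.176 -0.185]
3.5 [ 1.156 -0.242]
3.6 [ 1.13  -0.296]
3.7 [ 1.1   -0.348]
3.8 [ 1.064 -0.396]
3.9 [ 1.024 -0.44 ]
```

move_arm([
  [[0,0,0],[0.005,0.06,0],1],
  [[0,0,0],[0.015,0.119,0],1],
  [[0,0,0],[0.032,0.177,0],1],
  [[0,0,0],[0.054,0.232,0],1],
  [[0,0,0],[0.081,0.286,0],1],
])

```text
time: 3.9
tool_pos: [0.5087, 0.115, 0.2225]
tcp_rot: [0.407, 3.114, -0.003]
wrist_force: [-2.4, -2.8, 6.1]
width: 0.241
```

move_arm([
  [[0,0,0],[0.016,0.025,0],1],
  [[0,0,0],[0.033,0.05,0],1],
  [[0,0,0],[0.051,0.074,0],1],
  [[0,0,0],[0.07,0.097,0],1],
])

```text
time: 4.4
tool_pos: [0.5156, 0.1248, 0.2225]
tcp_rot: [0.407, 3.115, -0.002]
wrist_force: [-2.8, -2.9, 7.0]
width: 0.24
```

move_arm([
  [[0,0,0],[0.021,0.021,0],1],
  [[0,0,0],[0.043,0.042,0],1],
])

```text
time: 4.65
tool_pos: [0.5198, 0.1291, 0.2225]
tcp_rot: [0.407, 3.115, -0.002]
wrist_force: [-4.4, -4.0, 7.0]
width: 0.237
```

move_arm([
  [[0,0,0],[0.023,0.02,0],1],
  [[0,0,0],[0.046,0.039,0],1],
])

```text
time: 4.9
tool_pos: [0.5244, 0.133, 0.2225]
tcp_rot: [0.407, 3.115, -0.002]
wrist_force: [-3.9, -2.0, 7.6]
width: 0.24
```

```bash
cat > f.py <<'E'
from workcell import status,read_camera
import numpy as np,sys
hub=np.array([.5596,.0856])
n=int(sys.argv[1]);F=[];P=[];T=[]
for k in range(n):
    s=status.read_state();F.append(s["wrist_force"]);P.append(s["tool_pos"]);T.append(s["joint_torque"]);read_camera("top")
F=np.array(F)[:,:2];p=np.mean(P,0)[:2]-hub;a=np.arctan2(p[1],p[0]);t=np.array([np.sin(a),-np.cos(a)]);r=p/np.linalg.norm(p)
ft=-F@t;print("time",s["time"],"wound",round(np.radians(178.45)-a if a>-1.6 and a<3.2 else 0,3) ,"R",np.linalg.norm(p).round(4),"Ft",ft.round(2),"mean",ft.mean().round(2),"Fr",(F@r).mean().round(2))
E
python3 f.py 8
```

```text
time 5.25 wound 0.911 R 0.059 Ft [4.31 4.   3.17 3.52 3.3  2.92 2.65 1.93] mean 3.23 Fr -0.52
```

Run:
```python
import numpy as np
a0=np.radians(178.45);P=lambda k:.595*np.array([np.cos(a0-k),np.sin(a0-k)])
for j in range(38):
    k=.9+.08*j;t=a0-k-.08
    print(round(k+.08,2),*np.round(P(k+.04)-P(k),3),"|",*np.round(P(k+.08)-P(k),3),"t",round(np.sin(t),2),round(-np.cos(t),2))
```

```text
0.98 0.019 0.014 | 0.039 0.027 t 0.85 0.53
1.06 0.02 0.012 | 0.041 0.024 t 0.89 0.47
1.14 0.021 0.011 | 0.043 0.02 t 0.92 0.39
1.22 0.022 0.009 | 0.044 0.017 t 0.95 0.32
1.3 0.023 0.007 | 0.046 0.013 t 0.97 0.24
1.38 0.023 0.005 | 0.047 0.01 t 0.99 0.16
1.46 0.024 0.003 | 0.047 0.006 t 1.0 0.08
1.54 0.024 0.002 | 0.048 0.002 t 1.0 0.0
1.62 0.024 -0.0 | 0.048 -0.002 t 1.0 -0.08
1.7 0.024 -0.002 | 0.047 -0.006 t 0.99 -0.16
1.78 0.023 -0.004 | 0.047 -0.009 t 0.97 -0.23
1.86 0.023 -0.006 | 0.046 -0.013 t 0.95 -0.31
1.94 0.022 -0.008 | 0.045 -0.017 t 0.92 -0.39
2.02 0.022 -0.01 | 0.043 -0.02 t 0.89 -0.46
2.1 0.021 -0.011 | 0.041 -0.023 t 0.85 -0.53
2.18 0.02 -0.013 | 0.039 -0.027 t 0.8 -0.59
2.26 0.019 -0.015 | 0.037 -0.03 t 0.75 -0.66
2.34 0.018 -0.016 | 0.035 -0.033 t 0.7 -0.71
2.42 0.016 -0.017 | 0.032 -0.035 t 0.64 -0.77
2.5 0.015 -0.019 | 0.029 -0.038 t 0.58 -0.82
2.58 0.013 -0.02 | 0.026 -0.04 t 0.51 -0.86
2.66 0.012 -0.021 | 0.023 -0.042 t 0.44 -0.9
2.74 0.01 -0.022 | 0.019 -0.044 t 0.37 -0.93
2.82 0.008 -0.022 | 0.016 -0.045 t 0.29 -0.96
2.9 0.006 -0.023 | 0.012 -0.046 t 0.21 -0.98
2.98 0.005 -0.023 | 0.008 -0.047 t 0.13 -0.99
3.06 0.003 -0.024 | 0.004 -0.047 t 0.05 -1.0
3.14 0.001 -0.024 | 0.001 -0.048 t -0.03 -1.0
3.22 -0.001 -0.024 | -0.003 -0.047 t -0.11 -0.99
3.3 -0.003 -0.024 | -0.007 -0.047 t -0.18 -0.98
3.38 -0.005 -0.023 | -0.011 -0.046 t -0.26 -0.96
3.46 -0.007 -0.023 | -0.014 -0.045 t -0.34 -0.94
3.54 -0.009 -0.022 | -0.018 -0.044 t -0.41 -0.91
3.62 -0.01 -0.021 | -0.021 -0.043 t -0.48 -0.87
3.7 -0.012 -0.021 | -0.025 -0.041 t -0.55 -0.83
3.78 -0.014 -0.02 | -0.028 -0.039 t -0.62 -0.79
3.86 -0.015 -0.018 | -0.031 -0.036 t -0.68 -0.73
3.94 -0.016 -0.017 | -0.034 -0.034 t -0.73 -0.68
```

move_arm([
  [[0,0,0],[0.019,0.014,0],1],
  [[0,0,0],[0.039,0.027,0],1],
])

```text
time: 5.55
tool_pos: [0.5282, 0.1357, 0.2225]
tcp_rot: [0.407, 3.115, -0.002]
wrist_force: [-3.4, -2.3, 6.8]
width: 0.244
```

move_arm([
  [[0,0,0],[0.02,0.012,0],1],
  [[0,0,0],[0.041,0.024,0],1],
])

```text
time: 5.8
tool_pos: [0.5323, 0.1381, 0.2225]
tcp_rot: [0.407, 3.115, -0.002]
wrist_force: [-2.6, -3.3, 7.4]
width: 0.241
```

move_arm([
  [[0,0,0],[0.021,0.011,0],1],
  [[0,0,0],[0.043,0.02,0],1],
])

```text
time: 6.05
tool_pos: [0.5366, 0.1402, 0.2225]
tcp_rot: [-0.407, -3.115, 0.002]
wrist_force: [-4.1, -2.7, 7.0]
width: 0.244
```

move_arm([
  [[0,0,0],[0.022,0.009,0],1],
  [[0,0,0],[0.044,0.017,0],1],
])

```text
time: 6.3
tool_pos: [0.5409, 0.1419, 0.2225]
tcp_rot: [-0.407, -3.115, 0.002]
wrist_force: [-3.5, -2.7, 6.8]
width: 0.241
```

move_arm([
  [[0,0,0],[0.023,0.007,0],1],
  [[0,0,0],[0.046,0.013,0],1],
])

```text
time: 6.55
tool_pos: [0.5455, 0.1433, 0.2226]
tcp_rot: [-0.407, -3.115, 0.001]
wrist_force: [-3.5, -1.4, 7.9]
width: 0.24
```

move_arm([
  [[0,0,0],[0.023,0.005,0],1],
  [[0,0,0],[0.047,0.01,0],1],
])

```text
time: 6.8
tool_pos: [0.5501, 0.1443, 0.2225]
tcp_rot: [-0.407, -3.115, 0.001]
wrist_force: [-4.0, -2.0, 6.9]
width: 0.238
```

move_arm([
  [[0,0,0],[0.024,0.003,0],1],
  [[0,0,0],[0.047,0.006,0],1],
])

```text
time: 7.05
tool_pos: [0.5548, 0.145, 0.2225]
tcp_rot: [-0.407, -3.115, 0.001]
wrist_force: [-4.1, -2.1, 8.0]
width: 0.243
```

Tangential force reads 3.7, 4.3 and 4.3 N, so it is still slack.

move_arm([
  [[0,0,0],[0.024,0.002,0],1],
  [[0,0,0],[0.048,0.002,0],1],
])

```text
time: 7.3
tool_pos: [0.5595, 0.1453, 0.2225]
tcp_rot: [-0.407, -3.114, 0.001]
wrist_force: [-4.4, -0.6, 8.8]
width: 0.24
```

move_arm([
  [[0,0,0],[0.024,0,0],1],
  [[0,0,0],[0.048,-0.002,0],1],
])

```text
time: 7.55
tool_pos: [0.5643, 0.1452, 0.2225]
tcp_rot: [-0.407, -3.114, 0.0]
wrist_force: [-5.4, -1.0, 8.0]
width: 0.246
```

move_arm([
  [[0,0,0],[0.024,-0.002,0],1],
  [[0,0,0],[0.047,-0.006,0],1],
])

```text
time: 7.8
tool_pos: [0.5689, 0.1447, 0.2225]
tcp_rot: [-0.407, -3.114, 0.0]
wrist_force: [-5.1, -1.7, 7.2]
width: 0.237
```

move_arm([
  [[0,0,0],[0.023,-0.004,0],1],
  [[0,0,0],[0.047,-0.009,0],1],
])

```text
time: 8.05
tool_pos: [0.5736, 0.1439, 0.2225]
tcp_rot: [-0.407, -3.114, -0.0]
wrist_force: [-4.7, -0.7, 7.1]
width: 0.241
```

move_arm([
  [[0,0,0],[0.023,-0.006,0],1],
  [[0,0,0],[0.046,-0.013,0],1],
])

```text
time: 8.3
tool_pos: [0.5782, 0.1427, 0.2225]
tcp_rot: [-0.407, -3.114, -0.0]
wrist_force: [-4.8, -0.2, 8.2]
width: 0.242
```

move_arm([
  [[0,0,0],[0.022,-0.008,0],1],
  [[0,0,0],[0.045,-0.017,0],1],
])

```text
time: 8.55
tool_pos: [0.5827, 0.1412, 0.2225]
tcp_rot: [-0.407, -3.114, -0.001]
wrist_force: [-4.5, -0.1, 7.3]
width: 0.239
```

move_arm([
  [[0,0,0],[0.022,-0.01,0],1],
  [[0,0,0],[0.043,-0.02,0],1],
])

```text
time: 8.8
tool_pos: [0.587, 0.1393, 0.2225]
tcp_rot: [-0.407, -3.114, -0.001]
wrist_force: [-4.4, -0.1, 7.3]
width: 0.242
```

move_arm([
  [[0,0,0],[0.021,-0.011,0],1],
  [[0,0,0],[0.041,-0.023,0],1],
])

```text
time: 9.05
tool_pos: [0.5911, 0.1371, 0.2226]
tcp_rot: [-0.407, -3.114, -0.002]
wrist_force: [-4.9, 0.9, 7.9]
width: 0.238
```

move_arm([
  [[0,0,0],[0.02,-0.013,0],1],
  [[0,0,0],[0.039,-0.027,0],1],
])

```text
time: 9.3
tool_pos: [0.595, 0.1346, 0.2226]
tcp_rot: [-0.407, -3.114, -0.002]
wrist_force: [-4.6, 1.2, 6.2]
width: 0.244
```

move_arm([
  [[0,0,0],[0.019,-0.015,0],1],
  [[0,0,0],[0.037,-0.03,0],1],
])

```text
time: 9.55
tool_pos: [0.5988, 0.1317, 0.2225]
tcp_rot: [-0.407, -3.114, -0.003]
wrist_force: [-5.4, 2.1, 7.0]
width: 0.241
```

move_arm([
  [[0,0,0],[0.018,-0.016,0],1],
  [[0,0,0],[0.035,-0.033,0],1],
])

```text
time: 9.8
tool_pos: [0.6024, 0.1286, 0.2226]
tcp_rot: [-0.407, -3.115, -0.003]
wrist_force: [-4.0, 2.2, 7.6]
width: 0.238
```

move_arm([
  [[0,0,0],[0.016,-0.017,0],1],
  [[0,0,0],[0.032,-0.035,0],1],
])

```text
time: 10.05
tool_pos: [0.6056, 0.1252, 0.2226]
tcp_rot: [-0.407, -3.115, -0.003]
wrist_force: [-3.6, 3.0, 5.8]
width: 0.24
```

move_arm([
  [[0,0,0],[0.015,-0.019,0],1],
  [[0,0,0],[0.029,-0.038,0],1],
])

```text
time: 10.3
tool_pos: [0.6086, 0.1215, 0.2226]
tcp_rot: [-0.407, -3.115, -0.004]
wrist_force: [-3.3, 3.7, 6.6]
width: 0.24
```

move_arm([
  [[0,0,0],[0.013,-0.02,0],1],
  [[0,0,0],[0.026,-0.04,0],1],
])

```text
time: 10.55
tool_pos: [0.6113, 0.1176, 0.2225]
tcp_rot: [-0.407, -3.115, -0.004]
wrist_force: [-2.8, 3.2, 5.4]
width: 0.241
```

move_arm([
  [[0,0,0],[0.012,-0.021,0],1],
  [[0,0,0],[0.023,-0.042,0],1],
])

```text
time: 10.8
tool_pos: [0.6138, 0.1135, 0.2226]
tcp_rot: [0.407, 3.115, 0.004]
wrist_force: [-2.6, 3.3, 6.2]
width: 0.24
```

move_arm([
  [[0,0,0],[0.01,-0.022,0],1],
  [[0,0,0],[0.019,-0.044,0],1],
])

```text
time: 11.05
tool_pos: [0.6158, 0.1093, 0.2226]
tcp_rot: [0.407, 3.114, 0.005]
wrist_force: [-1.9, 4.6, 4.3]
width: 0.239
```

move_arm([
  [[0,0,0],[0.008,-0.022,0],1],
  [[0,0,0],[0.016,-0.045,0],1],
])

```text
time: 11.3
tool_pos: [0.6176, 0.1048, 0.2226]
tcp_rot: [0.407, 3.114, 0.005]
wrist_force: [-2.8, 4.0, 5.4]
width: 0.24
```

move_arm([
  [[0,0,0],[0.006,-0.023,0],1],
  [[0,0,0],[0.012,-0.046,0],1],
])

```text
time: 11.55
tool_pos: [0.6189, 0.1001, 0.2226]
tcp_rot: [0.407, 3.114, 0.005]
wrist_force: [-1.4, 4.5, 5.5]
width: 0.239
```

move_arm([
  [[0,0,0],[0.005,-0.023,0],1],
  [[0,0,0],[0.008,-0.047,0],1],
])

```text
time: 11.8
tool_pos: [0.62, 0.0954, 0.2226]
tcp_rot: [0.407, 3.113, 0.005]
wrist_force: [-0.3, 4.9, 4.9]
width: 0.24
```

move_arm([
  [[0,0,0],[0.003,-0.024,0],1],
  [[0,0,0],[0.004,-0.047,0],1],
])

```text
time: 12.05
tool_pos: [0.6206, 0.0909, 0.2226]
tcp_rot: [0.407, 3.113, 0.006]
wrist_force: [0.8, 5.8, 4.4]
width: 0.244
```

move_arm([
  [[0,0,0],[0.001,-0.024,0],1],
  [[0,0,0],[0.001,-0.048,0],1],
])

```text
time: 12.3
tool_pos: [0.6208, 0.0865, 0.2226]
tcp_rot: [0.407, 3.113, 0.007]
wrist_force: [1.0, 7.3, 4.3]
width: 0.241
```

Spring has caught near 3.0 rad, with 7.3 N now. I'll wind in smaller steps from here.

move_arm([
  [[0,0,0],[0,-0.012,0],1],
  [[0,0,0],[-0.001,-0.024,0],1],
])

```text
time: 12.55
tool_pos: [0.6208, 0.0843, 0.2226]
tcp_rot: [0.407, 3.112, 0.007]
wrist_force: [1.5, 7.5, 3.6]
width: 0.239
```

move_arm([
  [[0,0,0],[-0.001,-0.012,0],1],
  [[0,0,0],[-0.002,-0.024,0],1],
])

```text
time: 12.8
tool_pos: [0.6207, 0.0821, 0.2226]
tcp_rot: [0.407, 3.112, 0.008]
wrist_force: [1.3, 7.5, 3.1]
width: 0.246
```

move_arm([
  [[0,0,0],[-0.001,-0.01,0],1],
  [[0,0,0],[-0.002,-0.02,0],1],
])

```text
time: 13.05
tool_pos: [0.6206, 0.0803, 0.2226]
tcp_rot: [0.406, 3.112, 0.008]
wrist_force: [1.0, 8.5, 4.2]
width: 0.239
```

move_arm([
  [[0,0,0],[-0.001,-0.008,0],1],
  [[0,0,0],[-0.002,-0.015,0],1],
])

```text
time: 13.3
tool_pos: [0.6205, 0.0788, 0.2226]
tcp_rot: [0.406, 3.112, 0.008]
wrist_force: [0.7, 8.2, 3.4]
width: 0.238
```

About 8.4 N at 3.23 rad, in the right band. Opening now and rising straight up.

move_arm([
  [[0,0,0],[0,0,0],-1],
  [[0,0,0],[0,0,0],-1],
  [[0,0,0],[0,0,0],-1],
  [[0,0,0],[0,0,0],-1],
  [[0,0,0],[0,0,0],-1],
  [[0,0,0],[0,0,0],-1],
  [[0,0,0],[0,0,0.3],-1],
  [[0,0,0],[0,0,0.6],-1],
  [[0,0,0],[0,0,0.9],-1],
  [[0,0,0],[0,0,0.9],-1],
  [[0,0,0],[0,0,0.9],-1],
])

```text
time: 14.68
tool_pos: [0.6186, 0.0761, 0.3104]
tcp_rot: [-0.407, -3.114, 0.0]
wrist_force: [-0.6, -0.6, -0.3]
width: 1.002
```

Run:
```python
from h import *
from workcell import camera_info,read_camera,status
i=camera_info("wrist");p,d=read_camera("wrist");cv2.imwrite("pics/w2.png",p[:,:,::-1])
print(status.read_state()["wrist_force"])
X=cloud(p,d,i);X[d==0]=9
t=(np.hypot(X[...,0]-.62,X[...,1]-.079)<.04)&(X[...,2]>.25)&(X[...,2]<.27)
c=np.array(cv2.minEnclosingCircle(X[t][:,:2].astype(np.float32))[0]);print("handle",t.sum(),c,"wound",np.radians(178.45)-np.arctan2(*(c-[.5596,.0856])[::-1]))
k=(X[...,1]<-.03)&(X[...,1]>-.25)&(abs(X[...,0]-.6)<.12)&(X[...,2]>.208)&(X[...,2]<.225);a=X[k]
print("knob",len(a), cv2.minEnclosingCircle(a[:,:2].astype(np.float32)) if len(a) else 0)
```

```text
[ 0.92069884 -0.21860009 -0.24242656]
handle 1404 [0.62006819 0.07916149] wound 3.220617920876561
knob 0 0
```

View pics/w2.png

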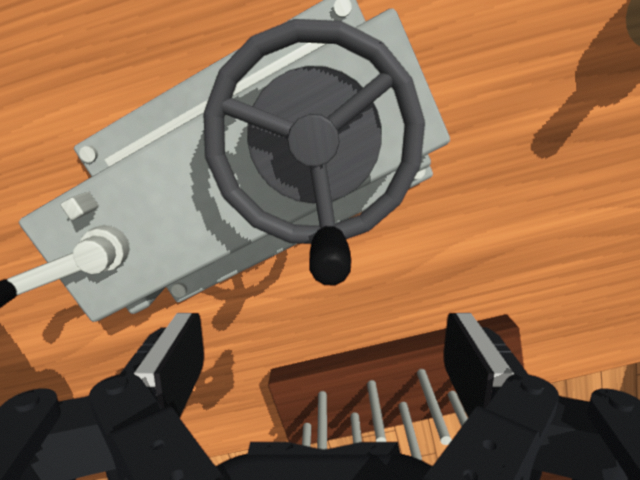

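The wheel has stayed at 3.22 rad after letting go (handle at pixel (330,255)), and the lever boss shows at (95,250). Moving to above the knob now, turning the jaws across the lever's mid-swing.

move_arm([
  [[0,0,-0.1],[-0.02,-0.2,0.1],-1],
  [[0,0,-0.2],[-0.04,-0.4,0.1],-1],
  [[0,0,-0.3],[-0.06,-0.6,0.1],-1],
  [[0,0,-0.4],[-0.08,-0.8,0.1],-1],
  [[0,0,-0.5],[-0.1,-0.95,0.1],-1],
  [[0,0,-0.6],[-0.1,-0.95,0.1],-1],
])

```text
time: 15.48
tool_pos: [0.608, -0.02, 0.3191]
tcp_rot: [-1.784, -2.583, 0.003]
wrist_force: [0.4, 0.7, -0.0]
width: 0.996
```

move_arm([
  [[0,0,-0.1],[0,-0.3,0],-1],
  [[0,0,-0.2],[0,-0.6,0],-1],
  [[0,0,-0.3],[0,-0.95,0],-1],
  [[0,0,-0.4],[0,-0.95,0],-1],
  [[0,0,-0.5],[0,-0.95,0],-1],
  [[0,0,-0.55],[0,-0.95,0],-1],
])

```text
time: 16.23
tool_pos: [0.6081, -0.1139, 0.319]
tcp_rot: [-2.699, -1.603, 0.004]
wrist_force: [-0.6, 0.6, -0.1]
width: 0.998
```

move_arm([
  [[0,0,0],[0,-0.25,0],-1],
  [[0,0,0],[0,-0.48,0],-1],
  [[0,0,0],[0,-0.48,0],-1],
  [[0,0,0],[0,-0.48,0],-1],
])

```text
time: 16.73
tool_pos: [0.6088, -0.1618, 0.3206]
tcp_rot: [-2.698, -1.607, 0.001]
wrist_force: [-1.1, 0.4, 0.5]
width: 1.0
```

Run:
```python
from h import *
from workcell import camera_info,read_camera,status
s=status.read_state();print(s["tool_pos"],s["tcp_rot"],s["q"].round(2),s["time"])
i=camera_info("wrist");p,d=read_camera("wrist");cv2.imwrite("pics/w3.png",p[:,:,::-1])
X=cloud(p,d,i);X[d==0]=9
k=(np.hypot(X[...,0]-.608,X[...,1]+.162)<.04)&(X[...,2]>.206)&(X[...,2]<.225);a=X[k]
print("knob",len(a),a.mean(0), cv2.minEnclosingCircle(a[:,:2].astype(np.float32)))
b=(np.hypot(X[...,0]-.595,X[...,1]+.09)<.03)&(X[...,2]>.165)&(X[...,2]<.23);a=X[b]
print("boss",len(a),a.mean(0),np.percentile(a[:,2],[50,95,100]),cv2.minEnclosingCircle(a[a[:,2]>np.percentile(a[:,2],95)-.004][:,:2].astype(np.float32)))
```

```text
[ 0.60876838 -0.16183389  0.32061927] [-2.69777485e+00 -1.60736109e+00  5.79120332e-04] [-0.3   0.14  1.59  0.    1.41  0.2 ] 16.725
knob 770 [ 0.60872333 -0.16300955  0.21375478] ((0.6077570915222168, -0.16471371054649353), 0.010436839424073696)
boss 1907 [ 0.59761937 -0.09573589  0.17637067] [0.17728321 0.17898209 0.18014741] ((0.5892561674118042, -0.09871560335159302), 0.02593693882226944)
```

View pics/w3.png

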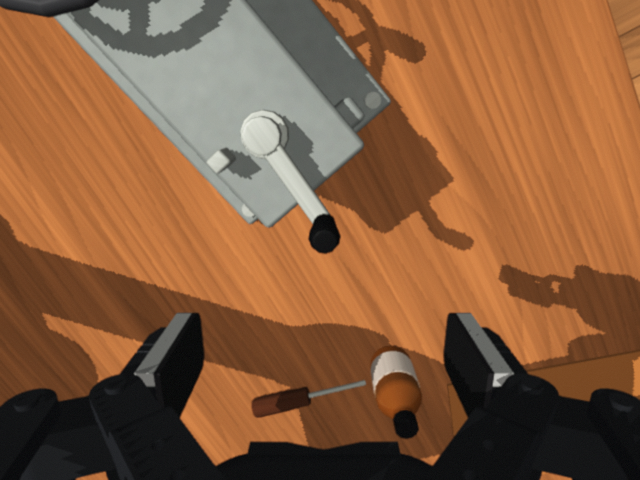

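The knob at (323,235) measures (0.608, -0.164), well inside the jaws' span. The awl and bottle are low and clear. Descending to grip it gently.

move_arm([
  [[0,0,0],[-0.01,-0.02,-0.4],-1],
  [[0,0,0],[-0.01,-0.02,-0.8],-1],
  [[0,0,0],[-0.01,-0.02,-0.8],-1],
])

```text
time: 17.15
tool_pos: [0.6053, -0.1624, 0.237]
tcp_rot: [-2.692, -1.607, 0.009]
wrist_force: [0.7, 0.5, 0.2]
width: 1.003
```

move_arm([
  [[0,0,0],[0,0,-0.3],-1],
  [[0,0,0],[0,0,-0.55],-1],
  [[0,0,0],[0,0,-0.55],-1],
  [[0,0,0],[0,0,-0.55],1],
  [[0,0,0],[0,0,-0.55],1],
  [[0,0,0],[0,0,-0.55],1],
  [[0,0,0],[0,0,-0.55],1],
  [[0,0,0],[0,0,-0.55],1],
  [[0,0,0],[0,0,-0.55],1],
  [[0,0,0],[0,0,-0.55],1],
], grip_force=25)

```text
time: 18.4
tool_pos: [0.6084, -0.1638, 0.1873]
tcp_rot: [2.698, 1.609, 0.001]
wrist_force: [-1.2, 1.8, 5.7]
width: 0.227
```

Run:
```python
import numpy as np
a0=np.radians(-79);P=lambda k:.75*np.array([np.cos(a0-k),np.sin(a0-k)])
for k in np.arange(0,1.45,.1): print(round(k,1),*np.round(P(k)-P(0),3),"| from .7",*np.round(P(k)-P(.7),3))
```

```text
0.0 0.0 0.0 | from .7 0.508 -0.081
0.1 -0.074 -0.011 | from .7 0.434 -0.092
0.2 -0.149 -0.014 | from .7 0.359 -0.095
0.3 -0.224 -0.009 | from .7 0.284 -0.09
0.4 -0.298 0.002 | from .7 0.21 -0.079
0.5 -0.37 0.022 | from .7 0.137 -0.059
0.6 -0.441 0.048 | from .7 0.067 -0.033
0.7 -0.508 0.081 | from .7 -0.0 0.0
0.8 -0.572 0.121 | from .7 -0.064 0.04
0.9 -0.631 0.166 | from .7 -0.123 0.086
1.0 -0.685 0.218 | from .7 -0.177 0.137
1.1 -0.734 0.275 | from .7 -0.226 0.194
1.2 -0.777 0.336 | from .7 -0.269 0.255
1.3 -0.814 0.401 | from .7 -0.306 0.32
1.4 -0.844 0.47 | from .7 -0.336 0.389
```

move_arm([
  [[0,0,-0.064],[-0.074,-0.011,0],1],
  [[0,0,-0.127],[-0.149,-0.014,0],1],
  [[0,0,-0.191],[-0.224,-0.009,0],1],
  [[0,0,-0.255],[-0.298,0.002,0],1],
  [[0,0,-0.318],[-0.37,0.022,0],1],
  [[0,0,-0.382],[-0.441,0.048,0],1],
  [[0,0,-0.446],[-0.508,0.081,0],1],
])

```text
time: 19.27
tool_pos: [0.5598, -0.1529, 0.1873]
tcp_rot: [-3.084, -0.579, -0.011]
wrist_force: [6.6, 10.1, 2.1]
width: 0.226
```

The radial force shows the axis is nearer (0.600, -0.089) than I had it, so I'm continuing on the corrected circle.

move_arm([
  [[0,0,-0.07],[-0.049,0.078,0],1],
  [[0,0,-0.134],[-0.105,0.127,0],1],
  [[0,0,-0.197],[-0.155,0.182,0],1],
  [[0,0,-0.26],[-0.201,0.243,0],1],
  [[0,0,-0.29],[-0.222,0.275,0],1],
  [[0,0,-0.29],[-0.222,0.275,0],1],
])

```text
time: 20.02
tool_pos: [0.536, -0.1282, 0.1873]
tcp_rot: [3.139, -0.126, 0.004]
wrist_force: [1.1, 0.8, 6.1]
width: 0.227
```

move_arm([
  [[0,0,-0.03],[-0.018,0.031,0],1],
  [[0,0,-0.06],[-0.034,0.065,0],1],
])

```text
time: 20.27
tool_pos: [0.5329, -0.1224, 0.1873]
tcp_rot: [3.128, -0.275, 0.005]
wrist_force: [1.9, -1.1, 5.5]
width: 0.224
```

move_arm([
  [[0,0,-0.02],[-0.008,0.017,0],1],
  [[0,0,-0.03],[-0.016,0.034,0],1],
])

```text
time: 20.52
tool_pos: [0.5314, -0.1191, 0.1873]
tcp_rot: [3.121, -0.348, 0.005]
wrist_force: [3.9, -4.1, 4.2]
width: 0.225
```

move_arm([
  [[0,0,0],[-0.005,0.012,0],1],
  [[0,0,0],[-0.009,0.024,0],1],
])

```text
time: 20.78
tool_pos: [0.5314, -0.119, 0.1874]
tcp_rot: [3.117, -0.345, 0.009]
wrist_force: [6.8, -10.9, 2.1]
width: 0.224
```

move_arm([
  [[0,0,0],[-0.003,0.01,0],1],
  [[0,0,0],[-0.006,0.02,0],1],
])

```text
time: 21.02
tool_pos: [0.5314, -0.119, 0.1874]
tcp_rot: [3.114, -0.345, 0.012]
wrist_force: [8.3, -16.1, -1.7]
width: 0.223
```

The lever is firmly on its stop: force rises to 18 N with no motion. I'll relieve, open and rise.

move_arm([
  [[0,0,0],[0.012,-0.035,0],1],
  [[0,0,0],[0.012,-0.035,0],-1],
  [[0,0,0],[0.012,-0.035,0],-1],
  [[0,0,0],[0.012,-0.035,0],-1],
  [[0,0,0],[0.012,-0.035,0],-1],
  [[0,0,0],[0.012,-0.035,0],-1],
  [[0,0,0],[0.012,-0.035,0],-1],
  [[0,0,0],[0.012,-0.035,0.3],-1],
  [[0,0,0],[0.012,-0.035,0.7],-1],
  [[0,0,0],[0.012,-0.035,1.0],-1],
])

```text
time: 22.28
tool_pos: [0.5301, -0.1175, 0.2882]
tcp_rot: [3.122, -0.348, 0.002]
wrist_force: [1.4, -0.4, -0.5]
width: 1.0
```

move_arm([
  [[0,0,0],[0,-0.2,0.3],-1],
  [[0,0,0],[-0.2,-0.5,0.6],-1],
  [[0,0,0],[-0.4,-0.8,0.6],-1],
  [[0,0,0],[-0.4,-0.8,0.6],-1],
  [[0,0,0],[-0.4,-0.8,0.6],-1],
])

```text
time: 22.9
tool_pos: [0.4897, -0.1972, 0.346]
tcp_rot: [-3.121, 0.349, 0.0]
wrist_force: [-0.6, 0.2, 0.2]
width: 1.006
```

Run:
```python
from h import *
from workcell import camera_info,read_camera,status
print(status.read_state()["wrist_force"])
n="top";i=camera_info(n);p,d=read_camera(n);X=cloud(p,d,i);X[d==0]=9
cv2.imwrite("pics/end.png",cv2.resize(p[150:310,100:500,::-1],None,fx=2,fy=2))
p,d=read_camera("scene");X=cloud(p,d,camera_info("scene"));X[d==0]=9
for nm,c,z0,z1 in(("handle",(.62,.079),.25,.27),("knob",(.531,-.119),.205,.225)):
    k=(np.hypot(X[...,0]-c[0],X[...,1]-c[1])<.04)&(X[...,2]>z0)&(X[...,2]<z1);a=X[k];print(nm,len(a),a.mean(0) if len(a) else 0)
```

```text
[-0.63751662  0.24343371  0.18759282]
handle 77 [0.62564058 0.08050469 0.25518647]
knob 58 [ 0.53456434 -0.11659284  0.21141226]
```

View pics/end.png

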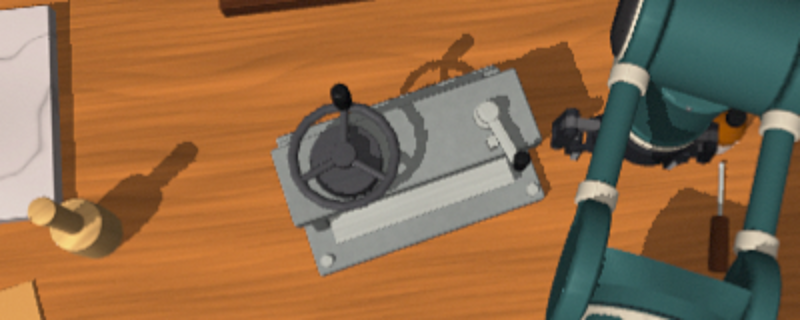

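The final view shows the handle at (341,95), still where I left it, and the lever lying against its stop peg, with its knob at (521,160). Mallet, bottle and awl look undisturbed, and the arm touches nothing.

```bash
python3 -c "
from workcell import order;print(order.finish_job())"
```

```text
the job is handed in; nothing more can be done
None
```

The job is done and handed in at about 23 s of the 72 s limit; no verdict came back.

- **Wheel:** I wound it clockwise about 3.2 rad. The spring took hold near 3.0 rad, and the last slow pull read 8.2 to 8.5 N, about 8.8 N going by angle. After letting go, the wrist camera showed the wheel still at 3.22 rad, and it looked unchanged in the last pictures.
- **Lever:** I swung it until the force rose to about 18 N with no further motion, then let go. The last pictures show it lying against its stop peg.
- **Bystanders:** in the last picture the mallet, bottle and awl look undisturbed. I checked this by eye only, and the arm partly hides the bottle.
- **Checks that disagreed:** partway through the swing, a radial force of about 12 N showed that my first lever-axis estimate was several millimetres off. I corrected the path. Single force readings scattered by about 1 N, so the winding force is judged from several of them.

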